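Dock the cash cassette and lock it with its pin

ROBOT

A 6-joint arm with a two-finger parallel gripper is mounted at the origin on the work surface. World frame = base frame: x ahead of the robot, y to its left, z up, the work surface at z = 0. Lengths are in m, angles in degrees, forces in N, time in s.
With the tool pointing down it reaches from about 0.325 to 0.9 m from the base axis. Payload 3.5 kg.
Tool frame: the origin (TCP) lies midway between the tips of the shut fingers; the grasp point (between the pads) lies 19 mm behind it (bot.grip_point_offset is the distance from the TCP to the grasp point, in m); z points along the fingers, y is the line along which they close (so a half turn about z gives the same grasp; the last joint's range is limited). The gripper opens to 85 mm and grips with 20 to 120 N. Pads are 22 mm wide; open, the fingers measure 114 mm over their backs; the gripper's body (76 mm by 85 mm) begins 54 mm behind the grasp point. The pads swing forward as they close: fully open they stand 13 mm farther back than shut.
Start: joints at [64.32, 15.837, -1.513, 72.651, 0, 84.076], TCP at [0.211, 0.588, 0.202] pointing down, gripper open.
Joint ranges: [-178.77, 178.77], [-48.84, 107.48], [-61.69, 71.31], [-111.58, 123.2], [-90, 87.43], [-180, 180]. Speed limits (degrees/s): [147.25, 147.25, 180, 180, 180, 180].

INTERFACE

Orientations are given as a 3x3 rotation matrix whose columns are the frame's x, y, z axes.
In Python, from station import bot gives the robot as it stands.
- The arm moves only by the tool jog_arm, never from a script. Its arguments are lists of equal length, an entry for each row: "gripper": the closure, from 0 (fully open) to 1 (shut); "slide": the shift along the world's x, y, z in m, a list of three; "roll": the turn about the world's z in rad. In form: {"gripper": [gripper, ...], "slide": [[x, y, z], ...], "roll": [roll, ...]}. A call has 1 to 20 rows; each row is the pose to reach, as a shift and turn from the pose commanded when the call began; what a row does not reach only later rows make up. A row lasts 1/12 s, in which the tool goes at most 41.7 mm and 7.16 degrees, less where a joint would pass 70% of its speed; a pose out of reach is approached as far as the arm can. A call with a gripper value outside its range is refused whole. The fingers move at their own pace and stop on an object; the grip force is fixed at half the most. Time passes only in rows, so rows that repeat a pose let the fingers close. It gives the time, the measured TCP pose, the force, the opening and the grip force at its end, in the units of the state.
- bot.observe(): the state, without advancing time (a new reading comes with each control period).
- bot.get_image(name): name is "scene" or "top" or "wrist"; returns the picture (420x560x3 uint8, blue, green, red); there is no depth.
- bot.camera_info(name): a dict with "K" (3x3 intrinsics, pixels), "world_to_cam" (4x4, takes a point from world to camera coordinates). Camera axes: x right, y down, z forward; pixel columns grow to the right and rows downward; lengths in m; the calibration is good to about 2 mm. The wrist camera is an equidistant fisheye: a pixel r from the principal point sees the ray r / f radians off the axis. A picture is of the moment at which its call begins: read the wrist's pose just before it. camera_info takes no time and is no camera call; for the wrist camera it gives the pose at the moment of the call.
- bot.hand_in(): hands the job in; it is judged then, once.
The state is a dict: "time_s": time; "joints": joint angles; "joint_vel": joint speeds; "effort": joint torques, N m; "eef_pos": TCP position; "tool_rot": TCP orientation; "contact_force": force on the tool from outside, world axes, zero at the start; "ft_torque": the same for the moment, N m; "width": finger opening in m; "grip_force": force on a finger pad.
Only numpy, scipy, OpenCV 4.12 (cv2) and the standard library are available. Lean on these libraries where they do the work, as an engineer would, in place of code of your own. Each camera call takes 0.05 s, during which the arm holds its last target. There are 200 camera calls.

TASK

Slide the cash cassette gently along its dock until it is fully home against the end stops, then take the steel locking pin from its wooden stand and push it down through the keeper's upper plate, the cassette's lug and the keeper's lower plate until its collar sits flush on the keeper, and let go. The keeper is clamped at an unknown place along its slot, so find its hole by camera or by feel: press lightly and never force the pin or ram the cassette, and leave the other things on the counter where they are.

Things in the scene. Friction and masses are not known exactly. Their poses are not given: they have to be found in the camera images.
- dock: Fixed steel dock. Origin: on the counter under the middle of the guide channel; x = direction in which the cassette slides home, y = across, z up. Base plate 6 mm thick (top at z 6), x -150 to 125, 160 wide; guide rails 28 high, inner faces at y +-67; two end stops 46 high, faces at x 62, y +-53 to 65.
- keeper_end_a (a point): Dock x 80, y -20, z 48, axes as the dock's: the -y end of the keeper's adjusting range, level with its top. The keeper: two flat steel plates 36 (x) by 70 (y) by 8 mm, tops at z 48 and 28, joined by a wall at x 98 to 108, no higher, open towards the cassette; 14 mm free space below. It is clamped firmly, at a new, unreported y each time.
- keeper_end_b (a point): Dock x 80, y 20, z 48: the +y end of the range. The hole's middle lies somewhere on the line between the two ends, 5 to 35 mm from either, always at dock x 80. The one round hole, 13.5 mm wide, goes through both keeper plates at the middle of their 70 mm; the plate's top is flat all along the search.
- cassette_center (a point): Middle of the loose grey cash cassette, box 120 (x) by 130 (y) by 66 high, 0.5 to 0.8 kg, in the dock's channel with 2 mm play each side; axes as the dock's. Starts 45 to 80 mm short of home; home = this point at dock x 2 (its +x face on the stops). Push its flat -x face (2 to 6 N slides it) or use the handle.
- cassette_handle (a point): Middle of the bar handle on top of the cassette: bar 10 mm thick, 70 long along y, on two legs, 90 mm above the cassette's underside and 30 mm towards -x from its middle.
- lug_slot (a point): Middle of the top of the slot in the cassette's steel lug, a plate 34 by 70 by 6 mm on its +x face, top 31 mm above the cassette's underside. Slot 14.5 mm in x by 44.5 mm in y, right through. With the cassette home it is between the keeper's plates, centred on dock x 80, under the round hole wherever the keeper is.
- pin_grip (a point): Middle of the grip of the loose steel pin, upright in its stand, z up along it, 0.12 kg. From the bottom: shank 12 mm wide, 36 long, foot chamfered (10 mm wide at its end, over 2 mm); collar 28 wide, 4 thick; grip 20 wide, 40 long. This point is 60 mm above the foot, 24 above the collar's underside.
- pin_collar (a point): Middle of the underside of the pin's collar, z up along the pin; 36 mm above the foot. At dock z 48 when the pin is fully in.
- pin_tip (a point): Middle of the foot (lower end) of the pin.
- pin_stand: Fixed wooden block 54 by 54 by 44 high with a 16 mm hole, 40 deep, in which the pin stands with its collar on the block's top. Origin: middle of its underside.
- calculator: Bystander: desk calculator 150 by 105 by 20. Origin: middle of its underside.
- stamp: Bystander: dark wooden hand stamp, 40 wide, 73 high. Origin: middle of its underside.
- coin_dish: Bystander: white bowl 90 wide, 25 high. Origin: middle of its underside.
- card_reader: Bystander: black card reader 110 by 70 by 30. Origin: middle of its underside.
- stapler: Bystander: black stapler 130 by 32 by 36. Origin: middle of its underside.
- pen_cup: Bystander: empty dark metal pen cup 76 wide, 95 high. Origin: middle of its underside.
- ink_pad: Bystander: ink pad box 100 by 70 by 18. Origin: middle of its underside.
Mind the look-alikes: they are no part of the job. Of the things that look like the part that bears pin_grip, the middle-sized one is meant.

How it is judged:
By the outcome, as a careful person would: the job done as asked, in the order asked, and still so for the second after the job is handed in, with the robot touching nothing.
It also fails if it takes over 72 s, if anything falls off the work surface, if the arm or the gripper's body presses on something with over 40 N, if the wrist force passes 120 N, or if a joint passes its speed limit or range.

## Working session

There is one attempt and no reset: what is moved stays moved. The work goes in short steps, Python scripts to look and compute and a tool call to move; the robot and the scene stay as the last step left them, time stands still between calls to the robot, and variables do not carry over. Pictures are saved under pics/ and viewed, at most 10 in all, crops included, and the job is handed in when it is done.

Besides the shell and the picture viewer there is one more tool, called after "Call:" as a command line: name --pt "numbers of a row" for each row, then --argument value for the rest. jog_arm: Moves the arm, as the interface text tells. Its arguments: {"type":"object","properties":{"gripper":{"type":"array","items":{"type":"number"}},"slide":{"type":"array","items":{"type":"array","items":{"type":"number"}}},"roll":{"type":"array","items":{"type":"number"}}},"required":["gripper","slide","roll"]}

```bash
mkdir -p pics
cat > h.py <<'E'
import numpy as np, cv2
from station import bot
def ray(name,u,v,info=None):
    i=info or bot.camera_info(name); K=np.array(i["K"]); T=np.array(i["world_to_cam"])
    x=(u-K[0,2])/K[0,0]; y=(v-K[1,2])/K[1,1]
    if name=="wrist":
        r=np.hypot(x,y); d=np.array([np.sin(r)*x/max(r,1e-9),np.sin(r)*y/max(r,1e-9),np.cos(r)])
    else: d=np.array([x,y,1.])
    R=T[:3,:3]; return -R.T@T[:3,3], R.T@d
def at(name,u,v,z,info=None):
    o,d=ray(name,u,v,info); return o+d*(z-o[2])/d[2]
def proj(name,p,info=None):
    i=info or bot.camera_info(name); K=np.array(i["K"]); T=np.array(i["world_to_cam"])
    c=T[:3,:3]@np.array(p)+T[:3,3]
    if name=="wrist":
        rr=np.hypot(c[0],c[1]); th=np.arctan2(rr,c[2]); x,y=c[0]/rr*th,c[1]/rr*th
    else: x,y=c[0]/c[2],c[1]/c[2]
    return K[0,0]*x+K[0,2],K[1,1]*y+K[1,2]
E
python3 - <<'E'
from h import *
for n in("scene","top"):
    im=bot.get_image(n); cv2.imwrite(f"pics/{n}0.png",im)
    i=bot.camera_info(n); print(n,np.array(i["K"]).round(1).tolist(), (-np.array(i["world_to_cam"])[:3,:3].T@np.array(i["world_to_cam"])[:3,3]).round(3))
E
```

```text
scene [[541.2, 0.0, 279.6], [0.0, 541.2, 188.0], [0.0, 0.0, 1.0]] [1.018 0.819 0.84 ]
top [[476.6, 0.0, 279.7], [0.0, 476.6, 220.4], [0.0, 0.0, 1.0]] [ 0.338 -0.019  1.195]
```

View pics/top0.png

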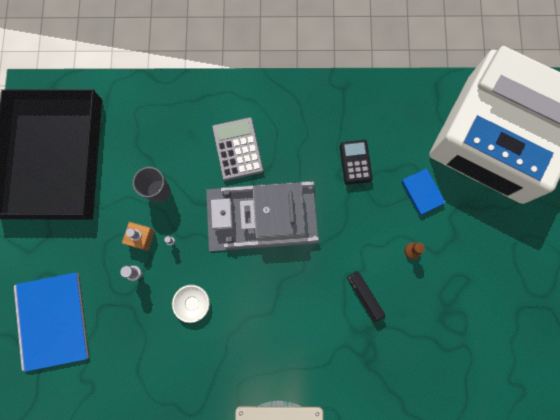

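View pics/scene0.png

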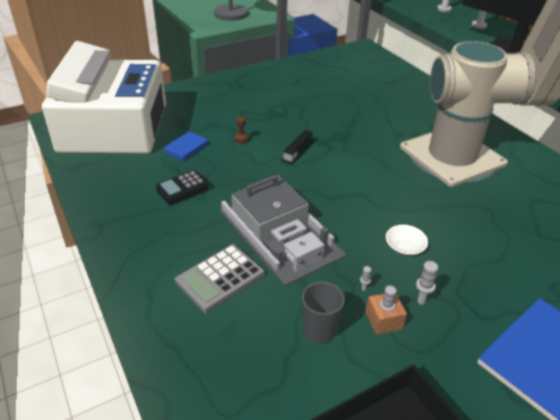

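Run:
```python
from h import *
for p in([0,0,0],[.5,0,0],[.338,.3,0],bot.observe()["eef_pos"]):
    print(p,[np.round(proj(n,p)) for n in("top","scene")])
im=cv2.imread("pics/top0.png"); cv2.imwrite("pics/tc.png",cv2.resize(im[170:290,115:325],None,fx=3.8,fy=3.8,interpolation=cv2.INTER_CUBIC))
```

```text
[0, 0, 0] [array([278., 453.]), array([451., 155.])]
[0.5, 0, 0] [array([279., 241.]), array([293., 212.])]
[0.338, 0.3, 0] [array([158., 305.]), array([432., 271.])]
[0.21092753 0.58751368 0.2012436 ] [array([-14., 368.]), array([637., 274.])]
```

View pics/tc.png

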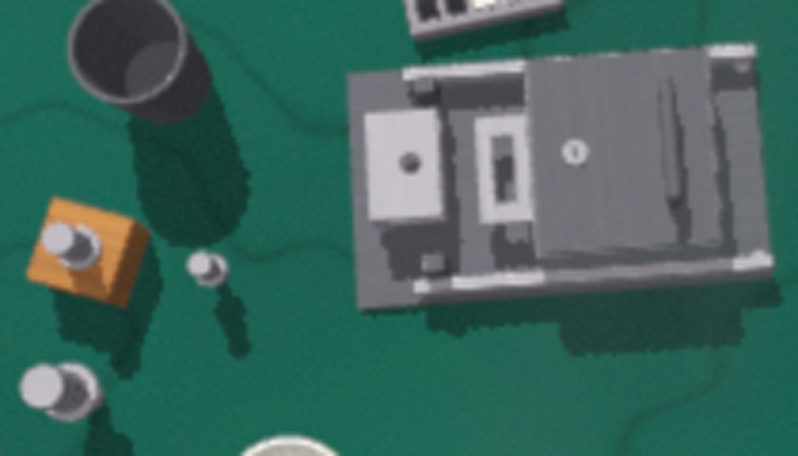

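Run:
```python
from h import *
def q(l,u,v,z): 
    p=at("top",115+(u+.5)/3.8-.5,170+(v+.5)/3.8-.5,z); print(l,p.round(4)); return p
bl=q("base TL",348,75,.006); bb=q("base BL",358,308,.006)
h=q("hole",409,162,.048)
for a in((365,112),(440,112),(443,220),(370,220)): q("keeper corner",*a,.048)
a=q("h1",665,80,.101);b=q("h2",675,203,.101)
c=q("cass rear top",710,50,.072);d=q("cass rear bot",722,245,.072);e=q("cass front top",526,60,.072);f=q("front bot",535,258,.072)
q("lugslot",503,168,.037)
q("pin top",58,240,.088);q("collar",76,247,.048)
for n,u,v,z in(("small",203,266,.07),("big",42,387,.1),("cup",128,45,.095),("dish",290,490,.025)): q(n,u,v,z)
# dock orientation
for l,s in(("baseL",bl-bb),("cass rear",c-d),("front",e-f),("side",e-c),("side2",f-d),("handle",a-b)): print(l,np.degrees(np.arctan2(s[1],s[0])))
q("railtop end",755,50,.034);q("rail bottom end",770,260,.034)
```

```text
base TL [0.6325 0.1877 0.006 ]
base BL [0.4742 0.1759 0.006 ]
hole [0.5643 0.139  0.048 ]
keeper corner [0.5974 0.1685 0.048 ]
keeper corner [0.5975 0.1197 0.048 ]
keeper corner [0.5264 0.116  0.048 ]
keeper corner [0.5263 0.1631 0.048 ]
h1 [ 0.6062 -0.0261  0.101 ]
h2 [ 0.5287 -0.0324  0.101 ]
cass rear top [ 0.6331 -0.055   0.072 ]
cass rear bot [ 0.5072 -0.0622  0.072 ]
cass front top [0.6263 0.0625 0.072 ]
front bot [0.4985 0.0549 0.072 ]
lugslot [0.5627 0.079  0.037 ]
pin top [0.5065 0.3505 0.088 ]
collar [0.5081 0.352  0.048 ]
small [0.493  0.2639 0.07  ]
big [0.4146 0.3507 0.1   ]
cup [0.6296 0.3116 0.095 ]
dish [0.3549 0.2126 0.025 ]
baseL 4.271744488224963
cass rear 3.267767675293375
front 3.410164555581817
side 93.3144074860116
side2 94.2165396418922
handle 4.626630896085612
railtop end [ 0.6431 -0.0859  0.034 ]
rail bottom end [ 0.5032 -0.0947  0.034 ]
```

Run:
```python
from h import *
o=bot.observe(); print(o["time_s"],np.round(o["tool_rot"],3).tolist(),np.round(o["eef_pos"],4),o["width"])
R=np.array(o["tool_rot"]); print("tool y angle",np.degrees(np.arctan2(R[1,1],R[0,1])))
```

```text
0.1 [[-0.941, 0.338, -0.001], [0.338, 0.941, -0.002], [0.0, -0.002, -1.0]] [0.2109 0.5875 0.2012] 0.08539613172534297
tool y angle 70.24492931177967
```

Call:
jog_arm --gripper '[1,1,1,1,1,1,1,1,1,1,1,1,1,1,1,1,1,1,1,1]' --pt "0.018 -0.034 0" --pt "0.036 -0.068 0" --pt "0.054 -0.103 0" --pt "0.072 -0.137 0" --pt "0.09 -0.172 0" --pt "0.108 -0.206 0" --pt "0.126 -0.241 0" --pt "0.144 -0.275 0" --pt "0.162 -0.31 0" --pt "0.18 -0.344 0" --pt "0.198 -0.378 0" --pt "0.217 -0.413 0" --pt "0.235 -0.447 0" --pt "0.253 -0.482 0" --pt "0.271 -0.516 0" --pt "0.289 -0.55 0" --pt "0.307 -0.585 0" --pt "0.325 -0.619 0" --pt "0.343 -0.654 0" --pt "0.361 -0.688 0" --roll '[-0.06,-0.12,-0.17,-0.23,-0.29,-0.35,-0.41,-0.46,-0.52,-0.58,-0.64,-0.7,-0.75,-0.81,-0.87,-0.93,-0.99,-1.04,-1.1,-1.16]'

```text
time_s: 1.77
eef_pos: [0.5724, -0.1017, 0.2018]
tool_rot: [[-0.063, 0.998, -0.001], [0.998, 0.063, 0.0], [0.0, -0.001, -1.0]]
contact_force: [0.8, 1.1, -0.0]
width: 0.0001
grip_force: 0.0
```

Call:
jog_arm --gripper '[1,1,1,1,1,1,1,1,1,1,1,1,1]' --pt "0 0 -0.025" --pt "0 0 -0.05" --pt "0 0 -0.075" --pt "0 0 -0.1" --pt "0 0 -0.125" --pt "0 0 -0.145" --pt "0 0 -0.155" --pt "0 0.007 -0.155" --pt "0 0.013 -0.155" --pt "0 0.018 -0.155" --pt "0 0.022 -0.155" --pt "0 0.025 -0.155" --pt "0 0.025 -0.155" --roll '[0,0,0,0,0,0,0,0,0,0,0,0,0]'

```text
time_s: 2.85
eef_pos: [0.5732, -0.0741, 0.0485]
tool_rot: [[-0.067, 0.998, 0.002], [0.998, 0.067, -0.0], [-0.001, 0.002, -1.0]]
contact_force: [0.5, -0.3, 0.9]
width: 0.0003
grip_force: 0.0
```

Call:
jog_arm --gripper '[1,1,1,1,1,1,1,1,1,1,1,1,1,1,1,1,1,1,1,1]' --pt "0 0.001 0" --pt "0 0.002 0" --pt "0 0.003 0" --pt "0 0.004 0" --pt "0 0.006 0" --pt "0 0.008 0" --pt "0 0.011 0" --pt "-0.001 0.014 0" --pt "-0.001 0.018 0" --pt "-0.001 0.022 0" --pt "-0.002 0.026 0" --pt "-0.002 0.03 0" --pt "-0.002 0.034 0" --pt "-0.002 0.038 0" --pt "-0.003 0.042 0" --pt "-0.003 0.045 0" --pt "-0.003 0.048 0" --pt "-0.003 0.05 0" --pt "-0.003 0.051 0" --pt "-0.003 0.052 0" --roll '[0,0,0,0,0,0,0,0,0,0,0,0,0,0,0,0,0,0,0,0]'

```text
time_s: 4.52
eef_pos: [0.5693, -0.0229, 0.0474]
tool_rot: [[-0.066, 0.998, -0.0], [0.998, 0.066, -0.0], [-0.0, -0.0, -1.0]]
contact_force: [-0.3, -5.2, -0.0]
width: 0.0002
grip_force: 2.3
```

Call:
jog_arm --gripper '[1,1,1,1,1,1,1,1]' --pt "0 0.001 0" --pt "0 0.002 0" --pt "0 0.003 0" --pt "0 0.004 0" --pt "0 0.005 0" --pt "0 0.006 0" --pt "0 0.007 0" --pt "0 0.008 0" --roll '[0,0,0,0,0,0,0,0]'

```text
time_s: 5.18
eef_pos: [0.5693, -0.0147, 0.0473]
tool_rot: [[-0.066, 0.998, -0.0], [0.998, 0.066, -0.0], [-0.0, -0.0, -1.0]]
contact_force: [-1.0, -4.9, 0.7]
width: 0.0002
grip_force: 2.4
```

Run:
```python
from h import *
im=bot.get_image("top"); cv2.imwrite("pics/tc1.png",cv2.resize(im[170:290,185:325],None,fx=4,fy=4,interpolation=cv2.INTER_CUBIC))
print(bot.observe()["contact_force"])
```

```text
[ 0.69732672 -4.43857577  0.87045502]
```

View pics/tc1.png

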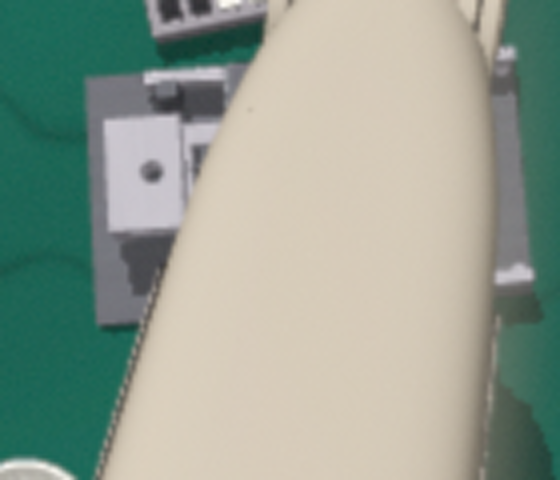

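The picture shows the arm over the cassette; the keeper hole is at (151,172) in the crop and the lug is just short of it. Still sliding at about 5 N, so I continue in small steps.

Call:
jog_arm --gripper '[1,1,1,1,1,1]' --pt "0 0.0007 0" --pt "0 0.0014 0" --pt "0 0.002 0" --pt "0 0.0027 0" --pt "0 0.0033 0" --pt "0 0.004 0" --roll '[0,0,0,0,0,0]'

```text
time_s: 5.73
eef_pos: [0.569, -0.0115, 0.0475]
tool_rot: [[-0.066, 0.998, -0.001], [0.998, 0.066, -0.002], [-0.002, -0.001, -1.0]]
contact_force: [-1.3, -5.7, 2.7]
width: -0.0001
grip_force: 3.2
```

Call:
jog_arm --gripper '[1,1,1]' --pt "0 0.0007 0" --pt "0 0.0014 0" --pt "0 0.002 0" --roll '[0,0,0]'

```text
time_s: 5.98
eef_pos: [0.5688, -0.0096, 0.0475]
tool_rot: [[-0.066, 0.998, -0.001], [0.998, 0.066, -0.002], [-0.002, -0.001, -1.0]]
contact_force: [-1.6, -6.8, 2.1]
width: -0.0003
grip_force: 3.4
```

Call:
jog_arm --gripper '[1,1,1]' --pt "0 0.0007 0" --pt "0 0.0014 0" --pt "0 0.002 0" --roll '[0,0,0]'

```text
time_s: 6.23
eef_pos: [0.5687, -0.0078, 0.0475]
tool_rot: [[-0.065, 0.998, -0.001], [0.998, 0.065, -0.002], [-0.002, -0.001, -1.0]]
contact_force: [-2.1, -6.7, 1.5]
width: 0.0001
grip_force: 3.6
```

Call:
jog_arm --gripper '[1,1,1]' --pt "0 0.0007 0" --pt "0 0.0014 0" --pt "0 0.002 0" --roll '[0,0,0]'

```text
time_s: 6.48
eef_pos: [0.5686, -0.0059, 0.0475]
tool_rot: [[-0.065, 0.998, -0.001], [0.998, 0.065, -0.003], [-0.002, -0.002, -1.0]]
contact_force: [-1.9, -8.0, 3.0]
width: 0.0004
grip_force: 3.7
```

Call:
jog_arm --gripper '[1,1,1]' --pt "0 0.0005 0" --pt "0 0.001 0" --pt "0 0.0015 0" --roll '[0,0,0]'

```text
time_s: 6.73
eef_pos: [0.5684, -0.0045, 0.0475]
tool_rot: [[-0.065, 0.998, -0.002], [0.998, 0.065, -0.003], [-0.003, -0.002, -1.0]]
contact_force: [-1.9, -7.8, 2.8]
width: -0.0002
grip_force: 3.8
```

Run:
```python
from h import *
im=bot.get_image("scene"); cv2.imwrite("pics/s1.png",cv2.resize(im[160:290,210:350],None,fx=4.5,fy=4.5,interpolation=cv2.INTER_CUBIC))
O=np.array([.5616,.057]);X=np.array([-.066,.998]);Y=np.array([-.998,-.066])
for y in(-.065,.065):
    p=np.r_[O+.062*X+y*Y,.072]; u,v=proj("scene",p); print((u-210)*4.5,(v-160)*4.5)
```

```text
286.5214517134627 353.20493641591344
516.2220282313393 253.07714356160415
```

View pics/s1.png

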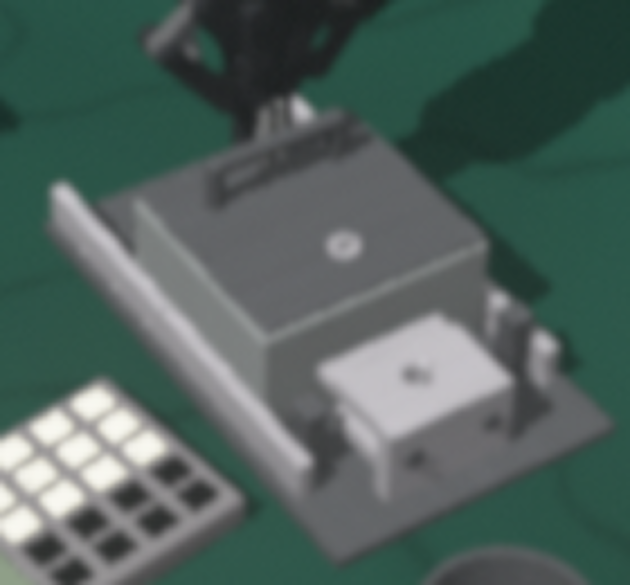

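Run:
```python
from h import *
O=np.array([.5616,.057]);X=np.array([-.066,.998]);Y=np.array([-.998,-.066])
for u,v,z in((265,340,.072),(487,243,.072),(414,374,.048),(437,315,.048),(318,370,.048),(393,437,.048),(512,382,.048)):
    p=at("scene",210+(u+.5)/4.5-.5,160+(v+.5)/4.5-.5,z); d=p[:2]-O; print(p.round(4),(d@X).round(4),(d@Y).round(4))
```

```text
[0.627  0.1096 0.072 ] 0.0482 -0.0688
[0.5011 0.1004 0.072 ] 0.0473 0.0575
[0.5647 0.14   0.048 ] 0.0827 -0.0085
[0.5342 0.1108 0.048 ] 0.0555 0.0238
[0.6027 0.1167 0.048 ] 0.0569 -0.0449
[0.594  0.1703 0.048 ] 0.1109 -0.0398
[0.5273 0.166  0.048 ] 0.111 0.0271
```

Call:
jog_arm --gripper '[1,1,1,1,1,1,1,1,1,1]' --pt "0 0.001 0" --pt "0 0.002 0" --pt "0 0.003 0" --pt "0 0.004 0" --pt "0 0.005 0" --pt "0 0.006 0" --pt "0 0.007 0" --pt "-0.001 0.008 0" --pt "-0.001 0.009 0" --pt "-0.001 0.01 0" --roll '[0,0,0,0,0,0,0,0,0,0]'

```text
time_s: 7.62
eef_pos: [0.5677, 0.0059, 0.0474]
tool_rot: [[-0.066, 0.998, -0.001], [0.998, 0.066, -0.002], [-0.002, -0.001, -1.0]]
contact_force: [-0.7, -7.0, 1.9]
width: 0.0001
grip_force: 3.6
```

Call:
jog_arm --gripper '[1,1,1]' --pt "0 0.0007 0" --pt "0 0.0014 0" --pt "0 0.002 0" --roll '[0,0,0]'

```text
time_s: 7.87
eef_pos: [0.5675, 0.0077, 0.0475]
tool_rot: [[-0.065, 0.998, -0.001], [0.998, 0.065, -0.002], [-0.002, -0.002, -1.0]]
contact_force: [-1.7, -8.6, 2.5]
width: -0.0003
grip_force: 3.7
```

Call:
jog_arm --gripper '[1,1,1]' --pt "0 0.0006 0" --pt "0 0.0012 0" --pt "0 0.0018 0" --roll '[0,0,0]'

```text
time_s: 8.12
eef_pos: [0.5674, 0.0093, 0.0475]
tool_rot: [[-0.065, 0.998, -0.002], [0.998, 0.065, -0.003], [-0.003, -0.002, -1.0]]
contact_force: [-3.1, -8.8, 2.5]
width: -0.0003
grip_force: 3.8
```

Call:
jog_arm --gripper '[1,1,1]' --pt "-0.0005 0.0006 0" --pt "-0.0005 0.0012 0" --pt "-0.0005 0.0018 0" --roll '[0,0,0]'

```text
time_s: 8.37
eef_pos: [0.5673, 0.0116, 0.0474]
tool_rot: [[-0.066, 0.998, -0.001], [0.998, 0.066, -0.002], [-0.002, -0.001, -1.0]]
contact_force: [-1.0, -6.5, 2.4]
width: 0.0001
grip_force: 3.4
```

Call:
jog_arm --gripper '[1,1,1]' --pt "0 0.0004 0" --pt "0 0.0008 0" --pt "0 0.0012 0" --roll '[0,0,0]'

```text
time_s: 8.62
eef_pos: [0.5672, 0.0126, 0.0474]
tool_rot: [[-0.065, 0.998, -0.001], [0.998, 0.065, -0.002], [-0.002, -0.001, -1.0]]
contact_force: [-0.3, -6.8, 2.3]
width: 0.0
grip_force: 3.4
```

Call:
jog_arm --gripper '[1,1,1,1]' --pt "0 0.0004 0" --pt "0 0.0008 0" --pt "0 0.0012 0" --pt "0 0.0016 0" --roll '[0,0,0,0]'

```text
time_s: 8.95
eef_pos: [0.567, 0.0141, 0.0474]
tool_rot: [[-0.065, 0.998, -0.001], [0.998, 0.065, -0.002], [-0.002, -0.002, -1.0]]
contact_force: [-2.0, -7.2, 2.4]
width: -0.0001
grip_force: 3.6
```

Call:
jog_arm --gripper '[1,1,1,1]' --pt "0 0.0004 0" --pt "0 0.0008 0" --pt "0 0.0012 0" --pt "0 0.0016 0" --roll '[0,0,0,0]'

```text
time_s: 9.28
eef_pos: [0.5669, 0.0156, 0.0474]
tool_rot: [[-0.065, 0.998, -0.002], [0.998, 0.065, -0.003], [-0.002, -0.002, -1.0]]
contact_force: [-2.1, -7.6, 2.9]
width: 0.0001
grip_force: 3.7
```

Run:
```python
from h import *
im=bot.get_image("scene"); cv2.imwrite("pics/s2.png",cv2.resize(im[180:280,240:350],None,fx=6,fy=6,interpolation=cv2.INTER_CUBIC))
```

```text
(no output)
```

View pics/s2.png

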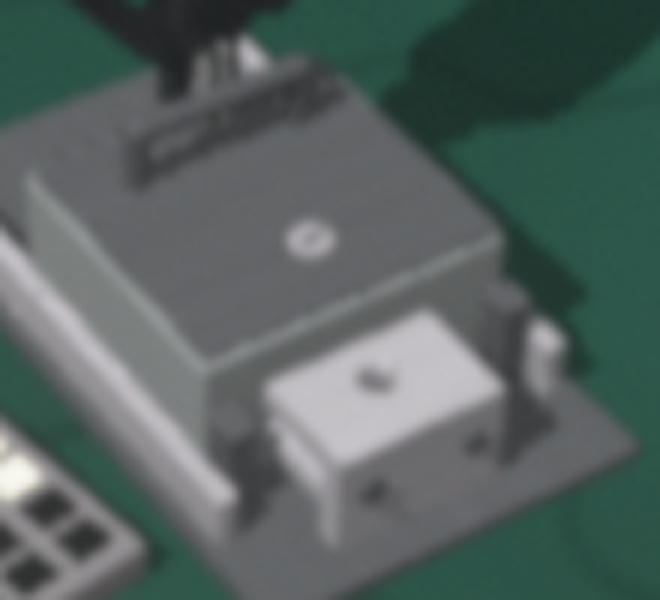

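Run:
```python
from h import *
O=np.array([.5616,.057]);X=np.array([-.066,.998]);Y=np.array([-.998,-.066])
for u,v,z in((205,372,.072),(502,238,.072),(377,380,.048),(343,464,.048),(503,385,.048),(266,386,.048),(428,318,.048)):
    p=at("scene",240+(u+.5)/6-.5,180+(v+.5)/6-.5,z); d=p[:2]-O; print(p.round(4),(d@X).round(4),(d@Y).round(4))
```

```text
[0.6266 0.1311 0.072 ] 0.0697 -0.0697
[0.5007 0.1213 0.072 ] 0.0681 0.0565
[0.5635 0.1413 0.048 ] 0.084 -0.0074
[0.5946 0.1705 0.048 ] 0.1111 -0.0404
[0.526  0.1641 0.048 ] 0.1092 0.0284
[0.599  0.1257 0.048 ] 0.0661 -0.0419
[0.5311 0.123  0.048 ] 0.0678 0.0261
```

Call:
jog_arm --gripper '[1,1,1,1]' --pt "0 0.0004 0" --pt "0 0.0008 0" --pt "0 0.0012 0" --pt "0 0.0016 0" --roll '[0,0,0,0]'

```text
time_s: 9.67
eef_pos: [0.5669, 0.0161, 0.0475]
tool_rot: [[-0.065, 0.998, -0.002], [0.998, 0.065, -0.005], [-0.005, -0.002, -1.0]]
contact_force: [-2.6, -11.3, 3.1]
width: -0.0
grip_force: 5.4
```

Call:
jog_arm --gripper '[1,1,1]' --pt "0 0.0005 0" --pt "0 0.001 0" --pt "0 0.001 0" --roll '[0,0,0]'

```text
time_s: 9.92
eef_pos: [0.5669, 0.016, 0.0476]
tool_rot: [[-0.064, 0.998, -0.002], [0.998, 0.064, -0.007], [-0.007, -0.002, -1.0]]
contact_force: [-2.7, -12.3, 3.2]
width: -0.0003
grip_force: 6.3
```

Call:
jog_arm --gripper '[1,1,1,1,1,1,1,0,0,0,0,0,0,0,0,0,0,0,0]' --pt "0 -0.004 0" --pt "0.001 -0.015 0" --pt "0.002 -0.03 0" --pt "0.002 -0.03 0.04" --pt "0.002 -0.03 0.08" --pt "0.002 -0.03 0.12" --pt "0.002 -0.03 0.15" --pt "-0.004 0.005 0.15" --pt "-0.01 0.04 0.15" --pt "-0.016 0.075 0.15" --pt "-0.022 0.11 0.15" --pt "-0.028 0.145 0.15" --pt "-0.034 0.18 0.15" --pt "-0.04 0.215 0.15" --pt "-0.046 0.25 0.15" --pt "-0.052 0.285 0.15" --pt "-0.058 0.318 0.15" --pt "-0.06 0.334 0.15" --pt "-0.06 0.334 0.15" --roll '[0,0,0,0,0,0,0,0,0,0,0,0,0,0,0,0,0,0,0]'

```text
time_s: 11.5
eef_pos: [0.5066, 0.357, 0.1969]
tool_rot: [[-0.071, 0.998, -0.001], [0.997, 0.071, 0.003], [0.003, -0.001, -1.0]]
contact_force: [0.3, -0.7, 0.5]
width: 0.0853
grip_force: 0.0
```

Run:
```python
from h import *
import pickle
i=bot.camera_info("wrist"); im=bot.get_image("wrist"); o=bot.observe(); pickle.dump(i,open("w1.pkl","wb"))
cv2.imwrite("pics/w1.png",im); print(o["eef_pos"], proj("wrist",[.507,.351,.088]),proj("wrist",[.507,.351,.048]),np.array(i["K"])[0,0])
im=bot.get_image("top"); t=cv2.resize(im[170:290,185:325],None,fx=4,fy=4,interpolation=cv2.INTER_CUBIC); cv2.imwrite("pics/t2.png",t)
```

```text
[0.50696012 0.35489061 0.19687155] (np.float64(276.5529343778171), np.float64(200.13335598089708)) (np.float64(276.6557592573673), np.float64(188.4295046592202)) 325.19226210127806
```

View pics/w1.png

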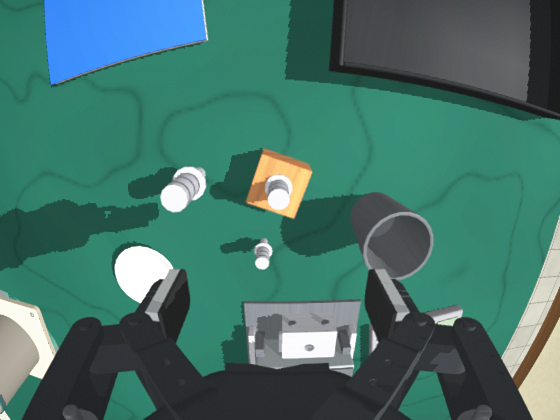

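View pics/t2.png

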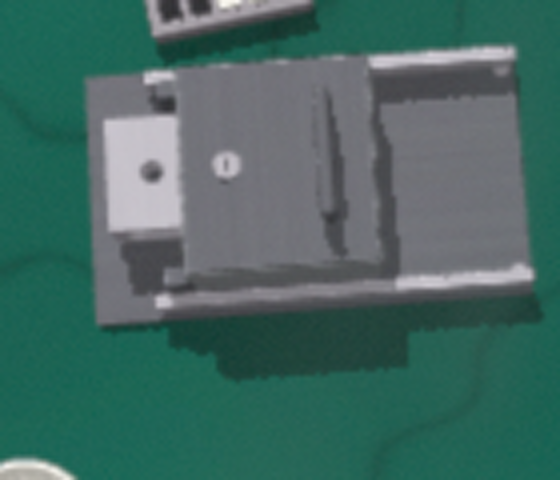

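Run:
```python
from h import *
import pickle
i=pickle.load(open("w1.pkl","rb"))
print(at("wrist",278,199.5,.088,i),at("wrist",279,190,.048,i),"hole",at("wrist",309,348,.048,i), "hole top",at("top",185+151.5/4-.4,170+172.5/4-.4,.048))
im=cv2.imread("pics/w1.png"); cv2.imwrite("pics/w1c.png",cv2.resize(im[140:225,235:325],None,fx=6,fy=6,interpolation=cv2.INTER_CUBIC))
```

```text
[0.50788591 0.35398749 0.088     ] [0.50912902 0.35188241 0.048     ] hole [0.56428953 0.14094741 0.048     ] hole top [0.56318785 0.13840614 0.048     ]
```

View pics/w1c.png

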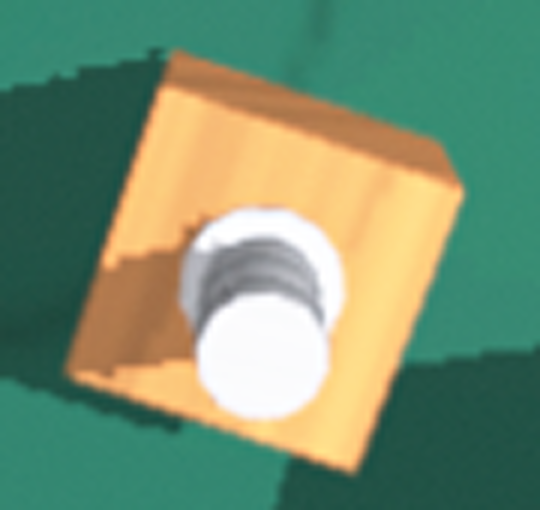

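Call:
jog_arm --gripper '[0,0,0,0,0,0,0,0.3,0.6,1,1,1,1,1,1]' --pt "0.0005 -0.002 -0.025" --pt "0.0005 -0.002 -0.05" --pt "0.0005 -0.002 -0.075" --pt "0.0005 -0.002 -0.1" --pt "0.0005 -0.002 -0.122" --pt "0.0005 -0.002 -0.136" --pt "0.0005 -0.002 -0.142" --pt "0.0005 -0.002 -0.142" --pt "0.0005 -0.002 -0.142" --pt "0.0005 -0.002 -0.142" --pt "0.0005 -0.002 -0.142" --pt "0.0005 -0.002 -0.142" --pt "0.0005 -0.002 -0.142" --pt "0.0005 -0.002 -0.142" --pt "0.0005 -0.002 -0.142" --roll '[0,0,0,0,0,0,0,0,0,0,0,0,0,0,0]'

```text
time_s: 12.85
eef_pos: [0.5089, 0.3519, 0.0568]
tool_rot: [[-0.066, 0.998, 0.002], [0.998, 0.066, 0.001], [0.001, 0.002, -1.0]]
contact_force: [-1.5, -0.2, 5.5]
width: 0.0142
grip_force: 58.5
```

Call:
jog_arm --gripper '[1,1,1,1,1,1,1,1,1,1,1,1,1,1,1,1,1]' --pt "0 0 0.01" --pt "0 0 0.03" --pt "0 0 0.055" --pt "0 0 0.08" --pt "0.003 -0.012 0.09" --pt "0.01 -0.036 0.09" --pt "0.017 -0.065 0.09" --pt "0.025 -0.095 0.09" --pt "0.033 -0.125 0.09" --pt "0.041 -0.155 0.09" --pt "0.048 -0.18 0.09" --pt "0.053 -0.2 0.09" --pt "0.056 -0.21 0.09" --pt "0.0565 -0.2125 0.085" --pt "0.0565 -0.2125 0.075" --pt "0.0565 -0.2125 0.065" --pt "0.0565 -0.2125 0.065" --roll '[0,0,0,0,0,0,0,0,0,0,0,0,0,0,0,0,0]'

```text
time_s: 14.27
eef_pos: [0.5618, 0.1395, 0.1169]
tool_rot: [[-0.067, 0.998, -0.006], [0.998, 0.067, -0.0], [0.0, -0.006, -1.0]]
contact_force: [-1.1, -1.2, -0.8]
width: 0.0142
grip_force: 58.6
```

Run:
```python
from h import *
import pickle
i=bot.camera_info("wrist"); im=bot.get_image("wrist"); pickle.dump(i,open("w2.pkl","wb"))
s=bot.get_image("scene"); o=bot.observe(); print(o["eef_pos"],o["width"],o["contact_force"])
cv2.imwrite("pics/w2raw.png",im);cv2.imwrite("pics/s3raw.png",s)
print(proj("wrist",[.564,.14,.048]))
a=cv2.resize(im[150:350,180:380],(400,400),interpolation=cv2.INTER_CUBIC); b=cv2.resize(s[180:280,250:350],(400,400),interpolation=cv2.INTER_CUBIC)
cv2.imwrite("pics/c3.png",np.hstack([a,b]))
```

```text
[0.56320096 0.13973883 0.11880393] 0.014799546351579125 [-0.77874336  0.44833796  0.07859516]
(np.float64(277.89095900546556), np.float64(209.53227147232332))
```

View pics/c3.png

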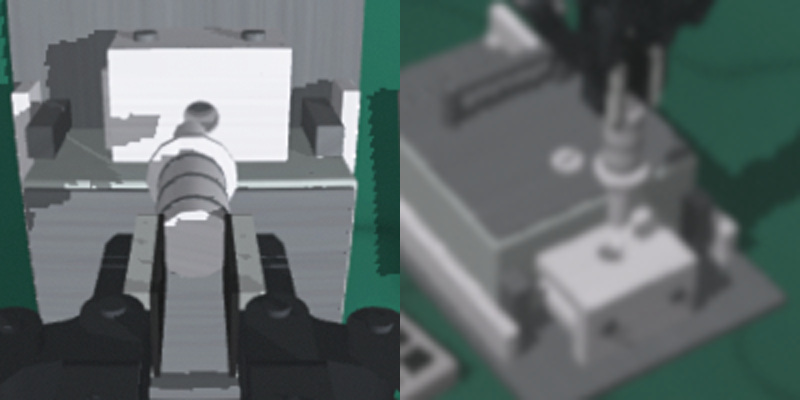

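```bash
python3 - <<'E'
from h import *
import pickle
i=pickle.load(open("w2.pkl","rb"))
c=lambda u,v:(180+(u+.5)/2-.5,150+(v+.5)/2-.5)
print("hole",at("wrist",*c(202,116),.048,i))
x,y=.5632,.1397
for z in(.115,.113,.073,.048): 
    u,v=proj("wrist",[x,y,z],i); print(z,((u-180)*2,(v-150)*2))
print("tip",at("wrist",*c(188,128),.073,i),"collar",at("wrist",*c(193,174),.111,i))
for n,z in(("coll",.111),("tip",.073)): 
    u,v=proj("scene",[x,y,z]); print(n,((u-250)*4,(v-180)*4))
print([( (u-250)*4,(v-180)*4) for u,v in [proj("scene",[.564,.14,.048])]])
E
python3 - <<'E'
import cv2
im=cv2.imread("pics/w2raw.png");g=cv2.cvtColor(im,cv2.COLOR_BGR2GRAY)
print(g[200:224,262:292])
E
```

```text
hole [0.56451258 0.14204676 0.048     ]
0.115 (np.float64(197.60123864647164), np.float64(195.71690563106864))
0.113 (np.float64(197.6069150413415), np.float64(192.80018181419223))
0.073 (np.float64(197.69356747986274), np.float64(144.14659578802775))
0.048 (np.float64(197.72956366328856), np.float64(120.9444829515964))
tip [0.55918707 0.14572285 0.073     ] collar [0.56130579 0.14500192 0.111     ]
coll (np.float64(214.36701862585483), np.float64(159.674726500524))
tip (np.float64(210.77516022311443), np.float64(214.66121136270294))
[(np.float64(207.48151358768632), np.float64(250.44367147243906))]
[[243 243 243 243 243 243 243 243 242 242 242 243 243 240 231 217 197 181
  182 190 206 220 233 241 243 242 242 242 242 242]
 [242 242 242 242 242 242 242 242 242 242 242 241 234 209 166 138 117 108
  107 114 126 143 178 221 239 243 242 241 242 242]
 [239 240 240 240 240 239 239 240 240 240 239 225 185 136  96  81  79  81
   79  78  80  86 106 150 200 234 241 240 240 240]
 [238 238 238 238 238 238 238 238 238 238 233 184 120  88  76  76  78  80
   79  78  76  77  79 101 143 204 233 239 23
[... 1807 characters left out ...]
167 168 169 172 176 178
  182 184 171 174 200 226 237 240 240 240 239 239]
 [240 240 227 197 157 137 172 212 226 227 228 228 230 230 229 230 231 233
  234 234 230 208 181 186 205 225 235 238 239 238]
 [225 194 163 146 171 218 235 241 241 239 240 240 241 241 240 240 241 242
  242 243 243 238 232 212 186 188 205 225 235 239]
 [161 143 167 213 233 243 245 243 240 239 239 240 240 241 241 240 240 241
  242 242 243 242 243 239 235 218 191 192 211 232]
 [163 209 232 242 244 245 244 243 241 240 238 240 240 241 241 240 239 240
  241 242 241 242 242 242 245 241 236 219 197 215]
 [228 240 243 243 244 244 244 244 242 241 239 240 240 241 241 241 240 240
  241 242 242 242 241 241 243 244 244 239 235 219]]
```

Call:
jog_arm --gripper '[1,1,1,1,1,1]' --pt "0.001 0 -0.004" --pt "0.003 -0.001 -0.008" --pt "0.004 -0.001 -0.012" --pt "0.004 -0.001 -0.015" --pt "0.004 -0.001 -0.015" --pt "0.004 -0.001 -0.015" --roll '[0,0,0,0,0,0]'

```text
time_s: 14.87
eef_pos: [0.5685, 0.1378, 0.105]
tool_rot: [[-0.066, 0.998, -0.001], [0.998, 0.066, -0.0], [0.0, -0.001, -1.0]]
contact_force: [0.0, -0.6, -1.8]
width: 0.0145
grip_force: 58.7
```

```bash
cat > grid.py <<'E'
from h import *
import pickle,sys
np.set_printoptions(linewidth=250)
i=bot.camera_info("wrist"); im=bot.get_image("wrist"); o=bot.observe(); print(o["time_s"],o["eef_pos"],o["contact_force"],o["tool_rot"][0][2],o["tool_rot"][1][2])
cv2.imwrite("pics/"+sys.argv[1]+".png",im); pickle.dump(i,open(sys.argv[1]+".pkl","wb"))
g=cv2.cvtColor(im,cv2.COLOR_BGR2GRAY); print("cols 256..299"); 
for r in range(194,226): print(r,' '.join(f"{v:3d}" for v in g[r,256:300]))
E
python3 grid.py w3
```

```text
14.9167 [0.56873228 0.13776622 0.10525838] [ 0.26705899 -0.53163689 -0.81270348] -0.00014083752474761222 -1.4934301004185291e-05
cols 256..299
194 240 240 240 240 239 240 240 240 240 240 240 239 239 239 239 239 239 239 239 239 239 239 239 240 240 239 239 239 239 240 239 239 239 239 240 239 239 239 239 240 239 240 240 239
195 240 240 240 240 240 240 240 240 240 240 240 240 240 240 239 240 240 240 239 240 240 240 240 240 240 240 239 239 240 240 240 239 239 240 240 240 240 240 240 240 240 240 240 240
196 241 240 240 240 240 240 240 240 240 240 240 240 240 240 240 240 240 240 240 240 240 240 240 240 240 239 240 240 240 240 239 240 239 240 239 240 240 240 240 240 240 240 240 240
197 240 240 240 240 240 239 240 239 240 240 239 240 240 239 240 240 239 240 240 240 239 239 239 239 239 239 238 239 239 239 239 239 239 239 238 239 239 239 239 239 239 239 239 239
198 239 239 240 239 239 239 239 239 239 239 239 239 239 239 239 239 239 239 239 239 239 239 239 239 239 239 239 239 239 239 239 238 239 238 239 239 239 238 239 238 238 239 239 239
199 239 239 239 238 239 239 239 239 239 239 238 239 239 2
[... 4102 characters left out ...]
 130 129 163 211 233 242 244 244 244 242 240 238 237 238 239 239 240 240 239 240 241 242 242 241 241 242 244 241 236 219 194 215 233 238 238 238 238 238 238 238
223 149 149 143 134 159 206 230 240 243 243 243 243 243 243 242 240 238 238 239 240 241 240 239 240 241 241 241 241 241 241 242 244 244 239 234 218 218 233 238 238 238 238 238 238
224 159 153 139 149 208 237 241 241 243 243 243 244 244 244 243 241 239 239 240 240 241 241 240 240 241 242 242 242 241 240 241 242 243 242 243 235 213 222 236 238 238 238 238 238
225 226 183 153 203 235 239 240 240 242 243 244 244 246 245 238 231 221 214 215 207 204 205 207 226 239 243 243 243 242 241 241 242 242 242 242 241 231 220 231 238 239 238 239 238
```

Run:
```python
from h import *
import pickle
i=pickle.load(open("w3.pkl","rb"))
h=at("wrist",271.5,211,.048,i); f=at("wrist",274.2,217,.058,i); print(h,f,h-f)
e=lambda u,v,z:at("wrist",u,v,z,i).round(4)
print("hole edges",e(262.6,209,.048),e(280.2,209,.048),"top",e(271,202.5,.048))
print("shank edges",e(264.8,215,.063),e(281.7,215,.063),"foot far",e(274,210.5,.058))
print("collar edges",e(259,223,.098),e(292,223,.098),e(275,218,.098))
for z in(.058,.063,.098):print(z,proj("wrist",[f[0],f[1],z],i))
```

```text
[0.56446257 0.14135391 0.048     ] [0.56662257 0.140448   0.058     ] [-0.00216     0.00090592 -0.01      ]
hole edges [0.5578 0.1425 0.048 ] [0.5708 0.1434 0.048 ] top [0.5637 0.148  0.048 ]
shank edges [0.5599 0.1434 0.063 ] [0.5717 0.1441 0.063 ] foot far [0.5662 0.1454 0.058 ]
collar edges [0.5573 0.151  0.098 ] [0.5768 0.1522 0.098 ] [0.5665 0.1547 0.098 ]
0.058 (np.float64(274.20000000000107), np.float64(216.9999999999998))
0.063 (np.float64(274.13735712165555), np.float64(219.48181011258654))
0.098 (np.float64(273.6194271220966), np.float64(240.14574599144325))
```

Call:
jog_arm --gripper '[1,1,1,1,1,1,1]' --pt "-0.002 0.001 -0.002" --pt "-0.002 0.001 -0.005" --pt "-0.002 0.001 -0.008" --pt "-0.002 0.001 -0.009" --pt "-0.002 0.001 -0.01" --pt "-0.002 0.001 -0.011" --pt "-0.002 0.001 -0.012" --roll '[0,0,0,0,0,0,0]'

```text
time_s: 15.5
eef_pos: [0.5667, 0.1388, 0.0932]
tool_rot: [[-0.066, 0.998, -0.0], [0.998, 0.066, 0.0], [0.0, -0.0, -1.0]]
contact_force: [0.1, 0.3, -1.9]
width: 0.0141
grip_force: 58.6
```

Call:
jog_arm --gripper '[1,1,1,1]' --pt "0 0 -0.001" --pt "0 0 -0.002" --pt "0 0 -0.003" --pt "0 0 -0.003" --roll '[0,0,0,0]'

```text
time_s: 15.83
eef_pos: [0.5667, 0.1388, 0.0901]
tool_rot: [[-0.066, 0.998, -0.0], [0.998, 0.066, -0.0], [-0.0, -0.0, -1.0]]
contact_force: [-0.0, 0.5, -0.9]
width: 0.0143
grip_force: 58.6
```

Call:
jog_arm --gripper '[1,1,1,1,1,1]' --pt "0 0 -0.001" --pt "0 0 -0.002" --pt "0 0 -0.003" --pt "0 0 -0.004" --pt "0 0 -0.005" --pt "0 0 -0.005" --roll '[0,0,0,0,0,0]'

```text
time_s: 16.33
eef_pos: [0.5666, 0.1388, 0.085]
tool_rot: [[-0.066, 0.998, -0.0], [0.998, 0.066, -0.0], [-0.0, -0.0, -1.0]]
contact_force: [-0.5, 1.0, -0.9]
width: 0.0144
grip_force: 58.6
```

Call:
jog_arm --gripper '[1,1,1,1,1,1,1]' --pt "0 0 -0.001" --pt "0 0 -0.002" --pt "0 0 -0.003" --pt "0 0 -0.004" --pt "0 0 -0.005" --pt "0 0 -0.006" --pt "0 0 -0.006" --roll '[0,0,0,0,0,0,0]'

```text
time_s: 16.92
eef_pos: [0.5666, 0.1388, 0.079]
tool_rot: [[-0.066, 0.998, -0.0], [0.998, 0.066, -0.0], [-0.0, -0.0, -1.0]]
contact_force: [0.1, 0.5, -1.7]
width: 0.0147
grip_force: 58.6
```

Call:
jog_arm --gripper '[1,1,1,1,1,1,1]' --pt "0 0 -0.001" --pt "0 0 -0.002" --pt "0 0 -0.003" --pt "0 0 -0.004" --pt "0 0 -0.005" --pt "0 0 -0.006" --pt "0 0 -0.006" --roll '[0,0,0,0,0,0,0]'

```text
time_s: 17.5
eef_pos: [0.5666, 0.1388, 0.073]
tool_rot: [[-0.066, 0.998, -0.0], [0.998, 0.066, -0.0], [0.0, -0.0, -1.0]]
contact_force: [-0.6, 0.1, -0.9]
width: 0.0146
grip_force: 58.6
```

Call:
jog_arm --gripper '[1,1,1,1,1,1,1]' --pt "0 0 -0.001" --pt "0 0 -0.002" --pt "0 0 -0.003" --pt "0 0 -0.004" --pt "0 0 -0.005" --pt "0 0 -0.006" --pt "0 0 -0.006" --roll '[0,0,0,0,0,0,0]'

```text
time_s: 18.08
eef_pos: [0.5666, 0.1388, 0.067]
tool_rot: [[-0.066, 0.998, -0.0], [0.998, 0.066, -0.0], [-0.0, -0.0, -1.0]]
contact_force: [-1.8, -0.2, -1.4]
width: 0.0141
grip_force: 58.6
```

Call:
jog_arm --gripper '[1,1,1,1,1,1,1]' --pt "0 0 -0.001" --pt "0 0 -0.002" --pt "0 0 -0.003" --pt "0 0 -0.004" --pt "0 0 -0.005" --pt "0 0 -0.0055" --pt "0 0 -0.0055" --roll '[0,0,0,0,0,0,0]'

```text
time_s: 18.67
eef_pos: [0.5666, 0.1388, 0.0616]
tool_rot: [[-0.066, 0.998, -0.0], [0.998, 0.066, -0.0], [-0.0, -0.0, -1.0]]
contact_force: [-1.8, 0.0, 0.1]
width: 0.0142
grip_force: 58.6
```

Call:
jog_arm --gripper '[1,1,1,1,1]' --pt "0 0 -0.0005" --pt "0 0 -0.001" --pt "0 0 -0.0015" --pt "0 0 -0.002" --pt "0 0 -0.002" --roll '[0,0,0,0,0]'

```text
time_s: 19.08
eef_pos: [0.5669, 0.1389, 0.061]
tool_rot: [[-0.066, 0.998, 0.0], [0.998, 0.066, 0.0], [0.0, 0.0, -1.0]]
contact_force: [-4.6, -0.1, 6.5]
width: 0.0144
grip_force: 60.1
```

Call:
jog_arm --gripper '[1,1,1]' --pt "0 0 -0.0005" --pt "0 0 -0.001" --pt "0 0 -0.001" --roll '[0,0,0]'

```text
time_s: 19.33
eef_pos: [0.5671, 0.1389, 0.0609]
tool_rot: [[-0.066, 0.998, 0.001], [0.998, 0.066, 0.0], [0.0, 0.001, -1.0]]
contact_force: [-6.0, -0.5, 11.9]
width: 0.0143
grip_force: 60.9
```

Seated. I release in place, then rise straight up.

Call:
jog_arm --gripper '[0.7,0.5,0.2,0,0,0,0,0,0,0,0,0,0,0]' --pt "0 0 0.001" --pt "0 0 0.001" --pt "0 0 0.001" --pt "0 0 0.001" --pt "0 0 0.001" --pt "0 0 0.001" --pt "0 0 0.01" --pt "0 0 0.03" --pt "0 0 0.06" --pt "0 0 0.09" --pt "0 0.03 0.11" --pt "0 0.06 0.12" --pt "0 0.08 0.12" --pt "0 0.08 0.12" --roll '[0,0,0,0,0,0,0,0,0,0,0,0,0,0]'

```text
time_s: 20.5
eef_pos: [0.568, 0.2224, 0.1812]
tool_rot: [[-0.07, 0.998, 0.004], [0.998, 0.07, 0.003], [0.002, 0.004, -1.0]]
contact_force: [-0.2, -0.7, 0.0]
width: 0.0853
grip_force: 0.0
```

Run:
```python
from h import *
i=bot.camera_info("wrist"); im=bot.get_image("wrist"); s=bot.get_image("scene"); o=bot.observe(); print(o["time_s"],o["eef_pos"],o["contact_force"],o["width"])
g=cv2.cvtColor(im,cv2.COLOR_BGR2GRAY)
for z in(.048,.052,.092): print(z,proj("wrist",[.5645,.141,z]),proj("scene",[.5645,.141,z]))
gs=cv2.cvtColor(s,cv2.COLOR_BGR2GRAY)
print("scene cols 290..319")
for r in range(215,252): print(r,' '.join(f"{v:3d}" for v in gs[r,290:320]))
```

```text
20.6 [0.56669611 0.21925777 0.17925098] [-0.06727596 -0.49393589  0.41165958] 0.08556316380313032
0.048 (np.float64(269.55545297416967), np.float64(260.91002018815396)) (np.float64(301.91339615906753), np.float64(242.98657267340906))
0.052 (np.float64(269.47744493373335), np.float64(262.71636211005955)) (np.float64(302.00323277859354), np.float64(241.60549726301883))
0.092 (np.float64(268.60665549138673), np.float64(283.0455023450845)) (np.float64(302.92391661877), np.float64(227.45164976608504))
scene cols 290..319
215 103 103 103 102 102 100  99 101 100 100  99  98  98  98 100 100 100 100 100 101 101 100 100 100 100 100 101 100  97  93
216 117 119 119 113 107 102 100 100  99 100  99  99  99 100 100 100 100 101 100 101 100 100 100 100 100 100 101 101 100  98
217 145 149 141 131 122 111 102  99  99 100 100  99 100 100 100 100 101 101 100 101 100 100  99 100 101 101 100 100 100 100
218 166 164 154 148 143 126 109 101 100 101 100 100 100 100 100 100 101 101 100 101 100 100 100 100 100 100 101 100 100  99
219 166 158 154 159 160 140 114 103 100 100 100 100 101 101 100 100 101 101  99 10
[... 3309 characters left out ...]
 176 172 168 166 165 163 160 166 179 189 194 194 194 193 192 191 187 186 180 171
247 193 193 192 192 193 192 191 190 185 182 179 174 169 167 167 171 175 182 190 193 194 194 193 191 188 183 174 167 157 144
248 191 193 193 193 194 194 193 193 192 189 187 184 181 179 179 184 188 190 194 194 193 191 189 183 174 163 150 139 128 119
249 186 192 194 194 194 195 194 194 194 193 193 191 191 190 190 192 193 193 193 192 188 182 174 163 151 137 125 117 111 108
250 177 187 192 194 194 194 193 193 194 195 194 194 194 194 194 194 193 191 188 182 172 159 146 136 124 117 111 109 106 103
251 166 177 187 191 193 193 194 194 195 195 195 195 194 195 194 192 189 182 172 160 145 131 119 115 111 108 106 105 102  98
```

```bash
python3 -c "
from station import bot
print(bot.hand_in())"
```

```text
the job is handed in; nothing more can be done
None
```

The cassette is home against its stops, the locking pin is seated with its collar on the keeper and released, and I handed the job in at about 20.6 s of the 72 s allowed. The last scene image put the pin's top within about 1 pixel of where it should be when seated.

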